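# Ballast the display riser with the open ring weight

### The job

Weigh down the small display riser: take the dark weight whose ring has the wide open mouth and slide it sideways under the riser's top, so that the stem goes through the mouth to the middle of the ring, then leave the weight lying flat on the riser's round foot. Keep the riser standing where it is and leave the other two dark weights alone.

Things in the scene. Friction and masses are not known exactly. Their poses are not given: they have to be found in the camera images.
- open_weight: The weight to use, about 0.3 kg: flat dark steel C-ring, (mm) outer diameter 88, bore 44, 14 thick, mouth 34 wide (narrowest), flaring outwards. Origin: ring's centre on its underside; z up, +x out through the mouth. Opposite stands an upright grip fin, 16 thick along y, x -40 to -74, rising to z 56: grip it across y at x -58, about 40 above the underside.
- riser: Loose metal display riser, about 0.9 kg, round all over (mm): foot 130 across and 8 thick, stem 12 in diameter, top disc 50 across and 8 thick (too big for the rings to pass over). Underside of the top 72, overall height 80 above the table. Origin: on the stem's axis at the foot's underside; z up along the stem.
- closed_weight: Bystander, not to be disturbed: dark weight with the same fin, thickness and diameters but a fully closed ring. Origin and axes as for open_weight (fin at -x, x = -40 to -74 mm).
- narrow_weight: Bystander, not to be disturbed: dark weight with the same fin, thickness and diameters but only a narrow slit 7 mm wide in its ring at +x, too narrow for the stem. Origin and axes as for open_weight.

How it is judged:
At the end, for the whole second after the job is handed in: The stem is inside the open weight's ring (at most 12 mm off centre towards the mouth, 20 mm otherwise); the weight lies flat (5 degrees), underside 5 to 12 mm above the foot's underside; the riser is upright (5 degrees) within 40 mm of its start; both at rest (x of riser in the frame of open_weight between -0.02 and 0.012 m and y of riser in the frame of open_weight between -0.02 and 0.02 m and z of open_weight in the frame of riser between 0.005 and 0.012 m and angle between each of open_weight, riser's own z axis and vertical below 0.09 rad and distance of riser from where it was at the start of the episode below 0.04 m and linear speed of each of open_weight, riser below 0.02 m/s); the robot touches nothing.
It fails at once if the riser is toppled (tilted over 20 degrees) (angle between riser's own z axis and vertical above 0.35 rad).
It fails at once if the closed weight is moved by more than 30 mm (distance of closed_weight from where it was at the start of the episode above 0.03 m).
It fails at once if the narrow-slit weight is moved by more than 30 mm (distance of narrow_weight from where it was at the start of the episode above 0.03 m).
It also fails if it takes over 48 s, if anything falls off the work surface, if the arm or the gripper's body presses on something with over 40 N, if the wrist force passes 120 N, or if a joint passes its speed limit or range.

### The arm

A 6-joint arm with a two-finger parallel gripper is mounted at the origin on the work surface. World frame = base frame: x ahead of the robot, y to its left, z up, the work surface at z = 0. Lengths are in m, angles in rad, forces in N, time in s.
With the tool pointing down it reaches from about 0.35 to 0.975 m from the base axis. Payload 4.9 kg.
Tool frame: the origin (TCP) lies on the centre line of the jaws, within the pads' length; the fingertips stand 8 mm ahead of it and the grasp point (between the pads) lies 11 mm behind it; z points along the fingers, y is the direction in which the jaws open and shut (so a half turn about z gives the same grasp; the last joint's range is limited). The gripper opens to 85 mm and grips with 20 to 120 N. Pads are 22 mm wide; open, the fingers measure 114 mm over their backs; the gripper's body (76 mm by 85 mm) begins 54 mm behind the grasp point. The pads swing forward as they close: fully open they stand 13 mm farther back than shut.
Start: joints at [1.203, 0.053, 1.613, -0, 1.476, -0.119], TCP at [0.154, 0.606, 0.239] pointing down, gripper open.
Joint ranges: [-3.01, 3.01], [-1.01, 2.22], [0.06, 2.58], [-1.02, 4.17], [0.09, 2.62], [-3.14, 3.14]. Speed limits (rad/s): [2.57, 2.57, 3.14, 3.14, 3.14, 3.14].

### API

Orientations are given as a unit quaternion [w, x, y, z].
In Python, from plant import manip gives the robot as it stands.
- The arm moves only by the tool step_arm, never from a script. Its argument "deltas" is a list of rows, each a list of 7 numbers: the shift along the tool's x, y, z in m, then the turn, a rotation vector about the tool's x, y, z in rad, then the gripper command: -1 is fully open, 1 is shut, values between are in proportion. In form: [[dx, dy, dz, ax, ay, az, hand], ...]. A call has 1 to 20 rows; each row is the pose to reach, as a shift and turn from the pose commanded when the call began, along the tool's axes at that moment; what a row does not reach only later rows make up. A row lasts 1/10 s, in which the tool goes at most 50 mm and 8.59 degrees, less where a joint would pass 70% of its speed; a pose out of reach is approached as far as the arm can. A call with a gripper value outside its range is refused whole. The fingers move at their own pace and stop on an object; the grip force is fixed at half the most. Time passes only in rows, so rows that repeat a pose let the fingers close. It gives the time, the measured TCP pose, the force and the opening at its end, in the units of the state.
- manip.state(): the state, without advancing time (a new reading comes with each control period).
- manip.grab_frame(name): name is "scene" or "top"; returns the picture (420x560x3 uint8, red, green, blue); there is no depth.
- manip.get_calibration(name): a dict with "fov_y" (degrees; the focal length in pixels is half the picture's height over the tangent of half this angle, whatever the lens; pixels are square), "cx", "cy" (the principal point, pixels), "R" (3x3) and "t" (3): a world point X has camera coordinates R X + t. Camera axes: x right, y down, z forward; pixel columns grow to the right and rows downward; lengths in m; the calibration is good to about 2 mm. A picture is of the moment at which its call begins. get_calibration takes no time and is no camera call.
- manip.job_done(): hands the job in, once; it reports no verdict.
The state is a dict: "time": time; "joint_pos": joint angles; "joint_vel": joint speeds; "joint_efforts": joint torques, N m; "tool_pos": TCP position; "tool_rot": TCP orientation; "contact_force": force on the tool from outside, world axes, zero at the start; "ft_torque": the same for the moment, N m; "gripper_width": opening from 0.0 (shut) to 1.0 (fully open).
Only numpy, scipy, OpenCV 4.12 (cv2) and the standard library are available. Lean on these libraries where they do the work, as an engineer would, in place of code of your own. Each camera call takes 0.05 s, during which the arm holds its last target.

## Working session

There is one attempt and no reset: what is moved stays moved. The work goes in short steps, Python scripts to look and compute and a tool call to move; the robot and the scene stay as the last step left them, time stands still between calls to the robot, and variables do not carry over. Pictures are saved under pics/ and viewed, and the job is handed in when it is done.

Besides the shell and the picture viewer there is one more tool, called after "Call:" as name([rows], argument=value, ...), one row to a line, values as JSON. step_arm: Moves the arm, as the interface text tells. Its arguments: {"type":"object","properties":{"deltas":{"type":"array"}},"required":["deltas"]}

```bash
mkdir -p pics; python3 - <<'E'
from plant import manip
import cv2
for n in("scene","top"):
    im=manip.grab_frame(n); cv2.imwrite(f"pics/{n}0.png",im[:,:,::-1]); c=manip.get_calibration(n); print(n,c)
s=manip.state(); print(s["time"],s["tool_pos"],s["tool_rot"],s["gripper_width"])
E
```

```text
scene {'fov_y': 45.296258141368995, 'cx': 277.6393635610964, 'cy': 197.15142930259546, 'R': array([[ 0.05399614,  0.99836833,  0.01857653],
       [ 0.71072459, -0.02535821, -0.70301317],
       [-0.70139502,  0.05116279, -0.71093417]]), 't': array([-0.03070536, -0.35648215,  1.36042318])}
top {'fov_y': 51.446042158645525, 'cx': 272.281051775112, 'cy': 212.07904507839058, 'R': array([[ 8.04848547e-02, -9.96755797e-01,  2.63957886e-04],
       [-9.71346134e-01, -7.84925128e-02, -2.24333711e-01],
       [ 2.23626646e-01,  1.77990717e-02, -9.74512348e-01]]), 't': array([-0.01948238,  0.53727044,  0.82308327])}
0.1 [0.15368911 0.60523001 0.23817795] [-2.16195814e-04  1.24075088e-01  9.92272388e-01 -9.13215692e-04] 0.9987241988416056
```

View pics/scene0.png

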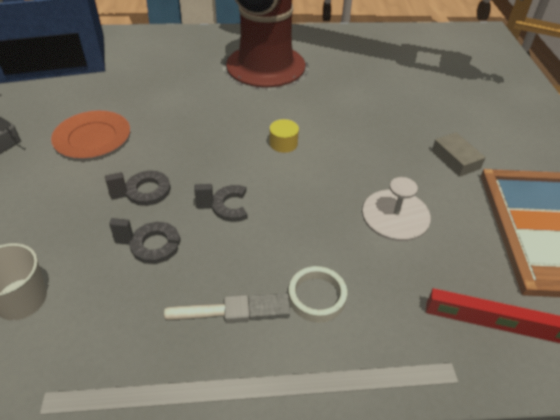

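View pics/top0.png

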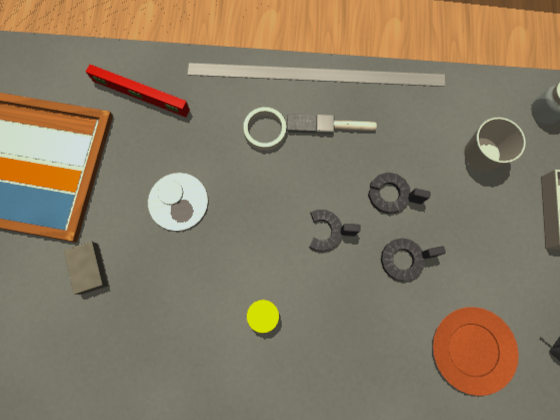

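The scene view shows the open weight at about (232,202) with its mouth to the right. The slit weight is at (155,240), the closed one at (148,187) and the riser at (398,213). In the top view the open ring is at (322,230), its fin at (350,230), and the riser's foot at (178,202).

```bash
cat > h.py <<'E'
import numpy as np, cv2
from plant import manip
def ray(c,uv):
    f=210/np.tan(np.radians(c["fov_y"]/2)); uv=np.atleast_2d(uv).astype(float)
    d=np.c_[(uv[:,0]-c["cx"])/f,(uv[:,1]-c["cy"])/f,np.ones(len(uv))]@c["R"]
    return -c["R"].T@c["t"],d
def onz(c,uv,z):
    o,d=ray(c,uv); return (o+d*((z-o[2])/d[:,2])[:,None])[:,:2]
def circ(p):
    A=np.c_[2*p,np.ones(len(p))]; s=np.linalg.lstsq(A,(p**2).sum(1),rcond=None)[0]
    return s[:2],np.sqrt(s[2]+s[0]**2+s[1]**2)
E
python3 - <<'E'
from h import *
for n,box in(("top",(130,150,230,250)),("scene",(350,165,440,250))):
    c=manip.get_calibration(n); im=cv2.imread(f"pics/{n}0.png"); 
    g=im.max(2); x0,y0,x1,y1=box
    m=np.zeros_like(g); m[y0:y1,x0:x1]=(g[y0:y1,x0:x1]>140)*255
    ct=max(cv2.findContours(m,0,1)[0],key=cv2.contourArea)[:,0]
    h=cv2.convexHull(ct)[:,0]
    p=onz(c,ct,.008); 
    for k in range(6):
        q,r=circ(p); e=abs(np.hypot(*(p-q).T)-r); p=p[e<max(.002,np.percentile(e,90))]
    print(n,"foot",q,r,len(p))
    g2=cv2.cvtColor(im,cv2.COLOR_BGR2HSV)[:,:,2]
    d=(g2<(62)).astype(np.uint8)*255
    cv2.imwrite(f"pics/{n}_m.png",d)
    k,l,s,ce=cv2.connectedComponentsWithStats(d)
    for i in range(1,k):
        if 200<s[i,4]<4000: print(s[i],ce[i], onz(c,ce[i],.01))
crop=cv2.imread("pics/top0.png")[160:290,290:460]; a=cv2.resize(crop,None,fx=4.5,fy=4.5,interpolation=cv2.INTER_CUBIC); cv2.imwrite("pics/tc.png",a)
crop=cv2.imread("pics/scene0.png")[150:270,90:260]; a=cv2.resize(crop,None,fx=4.5,fy=4.5,interpolation=cv2.INTER_CUBIC); cv2.imwrite("pics/sc.png",a)
E
```

```text
top foot [0.55820263 0.23224495] 0.06456792525332126 167
[ 73 113  40 129 529] [ 92.73534972 178.77126654] [[0.59168099 0.42211776]]
[ 78 243  31  52 315] [ 98.3047619  271.12698413] [[0.39379558 0.37587192]]
scene foot [0.55905999 0.23074604] 0.06557707887017088 132
[ 87   0  17  63 388] [96.31701031 26.47938144] [[-0.21005974 -0.49053034]]
[237   0  37  13 360] [255.75         4.97222222] [[-0.34624045 -0.02019261]]
[ 237   13   45   54 1052] [252.36026616  36.80513308] [[-0.13946064 -0.03480286]]
[   0   32   89   50 3537] [41.91970597 55.64489681] [[-0.0459427  -0.60246004]]
[108 179  19  19 268] [116.86567164 187.93656716] [[ 0.47430029 -0.3164676 ]]
[196 190  17  18 257] [203.79377432 198.3618677 ] [[ 0.50973593 -0.14227291]]
[111 224  22  19 293] [121.98634812 233.46416382] [[ 0.59476788 -0.28703912]]
```

View pics/tc.png

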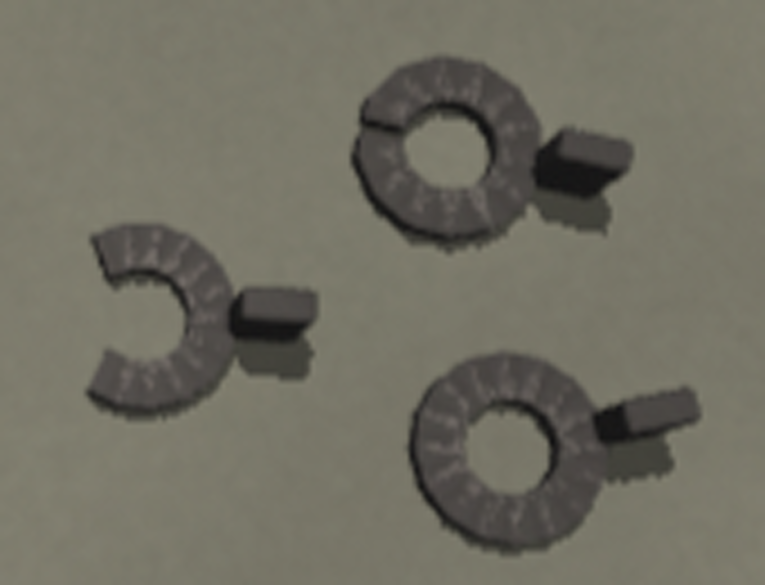

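View pics/sc.png

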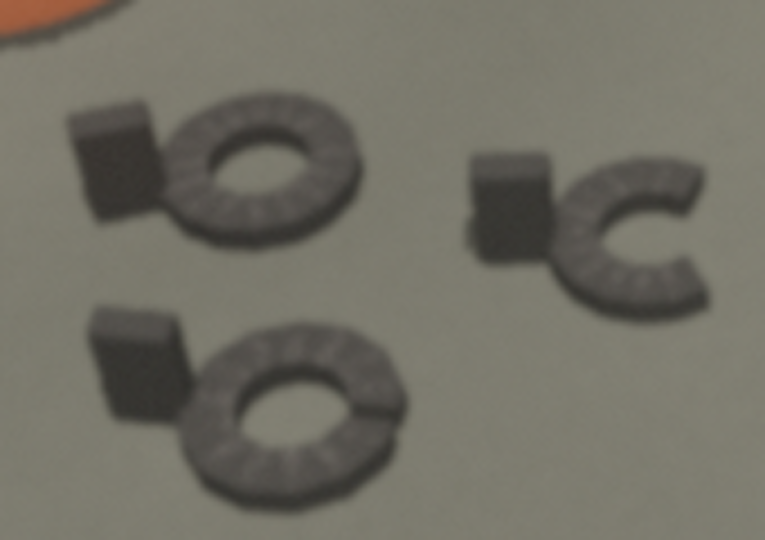

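```bash
python3 - <<'E'
from h import *
c=manip.get_calibration("top")
T=lambda a:(np.array(a,float)+.5)/4.5-.5+[290,160]
out=T([(95,233),(118,226),(145,223),(175,229),(205,250),(228,285),(234,320),(218,368),(192,395),(150,411),(115,406),(88,392)])
inn=T([(115,278),(130,271),(150,270),(172,281),(186,304),(187,328),(176,350),(160,360)])
for p in(out,inn):print(circ(onz(c,p,.014)))
fin=onz(c,T([(246,289),(318,290),(313,319),(240,314)]),.056); print(fin,fin.mean(0))
print("mouth tips",onz(c,T([(95,233),(115,282),(107,352),(90,392)]),.014))
c=manip.get_calibration("scene")
T=lambda a:(np.array(a,float)+.5)/4.5-.5+[90,150]
fin=onz(c,T([(473,156),(548,154),(552,179),(474,181)]),.056); print("scene",fin,fin.mean(0))
out=T([(705,168),(655,158),(600,173),(563,205),(552,240),(566,275),(605,303),(650,310),(708,298)])
print(circ(onz(c,out,.014)))
inn=T([(685,203),(655,197),(620,210),(602,235),(608,258),(635,275),(690,258)])
E
```

```text
(array([ 0.51805136, -0.08050166]), np.float64(0.04464871955300373))
(array([ 0.51763581, -0.08143375]), np.float64(0.02230134640781754))
[[ 0.52563303 -0.12354798]
 [ 0.52778637 -0.1559032 ]
 [ 0.51432188 -0.15413453]
 [ 0.5139642  -0.12135979]] [ 0.52042637 -0.13873638]
mouth tips [[ 0.55602643 -0.05717126]
 [ 0.53304525 -0.06804201]
 [ 0.49928592 -0.06626193]
 [ 0.47977228 -0.05947454]]
scene [[ 0.5172519  -0.15500751]
 [ 0.51712521 -0.12371693]
 [ 0.53221072 -0.12148798]
 [ 0.53226601 -0.15367755]] [ 0.52471346 -0.13847249]
(array([ 0.52373114, -0.07985823]), np.float64(0.045252832985016714))
```

Both views agree on the riser (0.5585, 0.2315). For the open weight the ring centre is about (0.520, -0.080), the fin about (0.5225, -0.1386), and the yaw about 92.5°. I'm moving to above the fin.

Call:
step_arm([
  [-0.54,-0.63,0.108,0,0,1.278,-0.3],
  [-0.54,-0.63,0.108,0,0,1.278,-0.3],
  [-0.54,-0.63,0.108,0,0,1.278,-0.3],
  [-0.54,-0.63,0.108,0,0,1.278,-0.3],
  [-0.54,-0.63,0.108,0,0,1.278,-0.3],
  [-0.54,-0.63,0.108,0,0,1.278,-0.3],
  [-0.54,-0.63,0.108,0,0,1.278,-0.3],
  [-0.54,-0.63,0.108,0,0,1.278,-0.3],
  [-0.54,-0.63,0.108,0,0,1.278,-0.3],
  [-0.54,-0.63,0.108,0,0,1.278,-0.3],
  [-0.54,-0.63,0.108,0,0,1.278,-0.3],
  [-0.54,-0.63,0.108,0,0,1.278,-0.3],
  [-0.54,-0.63,0.108,0,0,1.278,-0.3],
  [-0.54,-0.63,0.108,0,0,1.278,-0.3],
  [-0.54,-0.63,0.108,0,0,1.278,-0.3],
  [-0.54,-0.63,0.108,0,0,1.278,-0.3],
  [-0.54,-0.63,0.108,0,0,1.278,-0.3],
  [-0.54,-0.63,0.108,0,0,1.278,-0.3],
  [-0.54,-0.63,0.108,0,0,1.278,-0.3],
  [-0.54,-0.63,0.108,0,0,1.278,-0.3],
])

```text
time: 2.1
tool_pos: [0.5216, -0.137, 0.131]
tool_rot: [-0.0, 0.691, 0.723, -0.0]
contact_force: [-1.5, 0.6, 1.1]
gripper_width: 0.648
```

```bash
python3 - <<'E'
from h import *
im=manip.grab_frame("scene"); cv2.imwrite("pics/s1.png",cv2.resize(im[100:300,90:340,::-1],None,fx=3,fy=3))
s=manip.state(); print(s["tool_pos"],s["joint_pos"])
E
```

```text
[ 0.52167453 -0.13678687  0.13118397] [-3.94534318e-01 -5.91437071e-02  1.91074094e+00  1.61275001e-04
  1.29040915e+00 -4.39788499e-01]
```

View pics/s1.png

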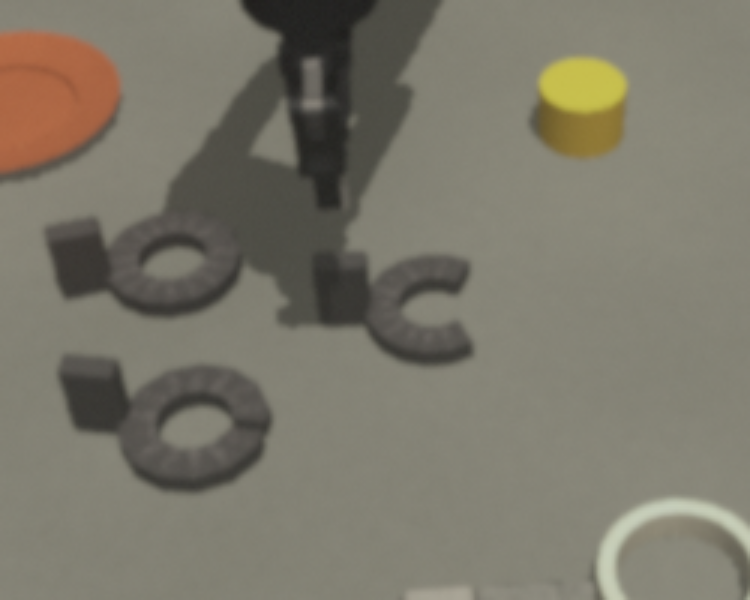

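The near finger (326,195) sits above the fin's top (342,262) and is aligned with it. I'm descending and then closing.

Call:
step_arm([
  [-0.001,0,0.025,0,0,0,-0.3],
  [-0.001,0,0.05,0,0,0,-0.3],
  [-0.001,0,0.075,0,0,0,-0.3],
  [-0.001,0,0.095,0,0,0,-0.3],
  [-0.001,0,0.101,0,0,0,-0.3],
  [-0.001,0,0.101,0,0,0,-0.3],
  [-0.001,0,0.101,0,0,0,-0.3],
  [-0.001,0,0.101,0,0,0,0.1],
  [-0.001,0,0.101,0,0,0,0.3],
  [-0.001,0,0.101,0,0,0,0.5],
  [-0.001,0,0.101,0,0,0,0.7],
  [-0.001,0,0.101,0,0,0,1],
  [-0.001,0,0.101,0,0,0,1],
  [-0.001,0,0.101,0,0,0,1],
  [-0.001,0,0.101,0,0,0,1],
  [-0.001,0,0.101,0,0,0,1],
  [-0.001,0,0.101,0,0,0,1],
])

```text
time: 3.85
tool_pos: [0.5227, -0.1392, 0.031]
tool_rot: [0.001, 0.691, 0.722, 0.0]
contact_force: [-1.0, -0.6, 5.2]
gripper_width: 0.177
```

Call:
step_arm([
  [0,0,-0.005,0,0,0,1],
  [0,0,-0.015,0,0,0,1],
  [0,0,-0.03,0,0,0,1],
  [0.02,0.006,-0.03,0,0,0,1],
  [0.045,0.013,-0.03,0,0,0,1],
  [0.075,0.022,-0.03,0,0,0,1],
  [0.105,0.03,-0.03,0,0,0,1],
  [0.135,0.038,-0.03,0,0,0,1],
  [0.16,0.045,-0.03,0,0,0,1],
  [0.18,0.05,-0.03,0,0,0,1],
  [0.19,0.052,-0.03,0,0,0,1],
  [0.19,0.052,-0.03,0,0,0,1],
  [0.19,0.052,-0.03,0,0,0,1],
])

```text
time: 5.15
tool_pos: [0.5657, 0.0528, 0.0606]
tool_rot: [0.0, 0.691, 0.723, -0.0]
contact_force: [-0.2, -1.1, -1.3]
gripper_width: 0.179
```

```bash
python3 - <<'E'
from h import *
im=manip.grab_frame("scene"); cv2.imwrite("pics/s2.png",cv2.resize(im[110:290,220:450,::-1],None,fx=3.3,fy=3.3,interpolation=2))
im=manip.grab_frame("top"); cv2.imwrite("pics/t2.png",cv2.resize(im[120:300,120:350,::-1],None,fx=3.3,fy=3.3,interpolation=2))
s=manip.state(); print(s["tool_pos"],s["tool_rot"],s["contact_force"],s["gripper_width"])
E
```

```text
[0.56563713 0.05233504 0.06039091] [ 7.41971824e-05  6.91755219e-01  7.22132037e-01 -1.77573077e-04] [ 0.27598873  0.01524866 -1.78133325] 0.17914154874967458
```

View pics/s2.png

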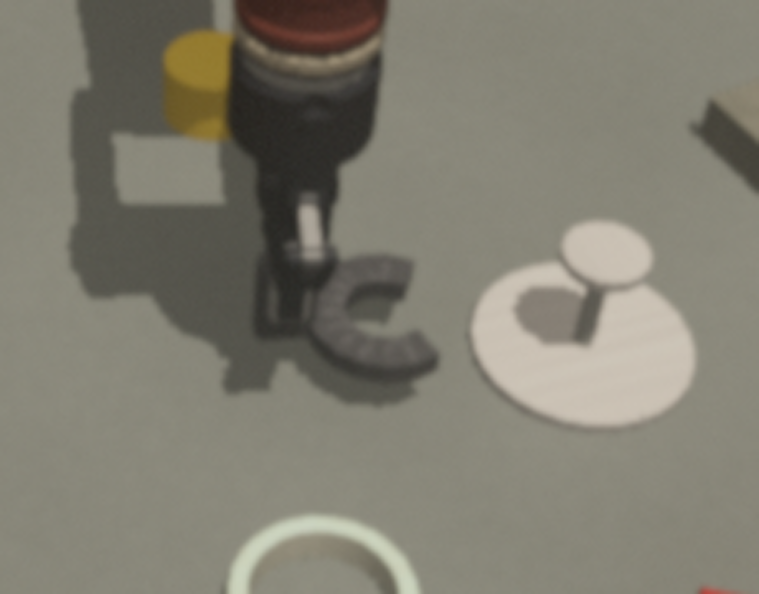

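View pics/t2.png

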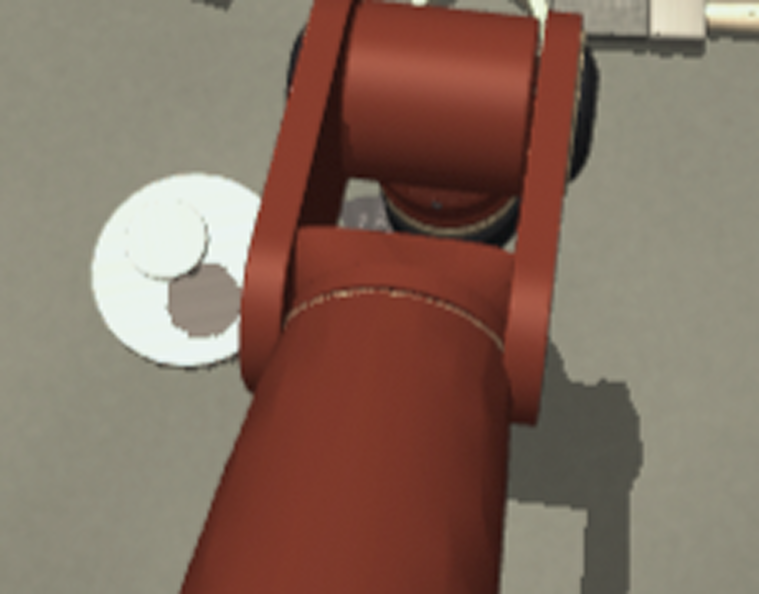

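The scene view shows the weight held, with mouth tips at (410,268) and (436,355) in the crop. The tip line is slanted, so I'll check the held weight's yaw and tilt.

```bash
python3 - <<'E'
from h import *
c=manip.get_calibration("scene")
im=cv2.imread("pics/s2.png")
T=lambda a:(np.array(a,float)+.5)/3.3-.5+[220,110]
T0=lambda a:(np.array(a,float)+.5)/4.5-.5+[90,150]
out=T([(412,259),(380,254),(350,263),(437,357),(410,368),(380,369),(345,354),(322,330)])
for z in(.034,.044,.054):
  q,r=circ(onz(c,out,z)); print(z,q,r, onz(c,T([(412,260),(402,296),(411,333),(437,358)]),z).round(4).tolist())
print("start", onz(c,T0([(705,168),(685,212),(692,258),(708,298)]),.014).round(4).tolist())
st=T([(603,290),(583,340)]); print("stem base/top px",st, onz(c,st[1:],.008))
disc=T([(562,250),(605,220),(652,250),(640,278),(610,287),(575,277)])
print("disc",circ(onz(c,disc,.080)))
foot=T([(472,300),(545,262),(472,340),(510,395),(600,426),(670,400),(695,350),(670,300)])
print("foot",circ(onz(c,foot,.008)))
big=cv2.imread("pics/s2.png")[220:430,230:460]; cv2.imwrite("pics/s2z.png",cv2.resize(big,None,fx=2.8,fy=2.8))
E
```

```text
0.034 [0.55637112 0.11457779] 0.04471053216348651 [[0.516, 0.1328], [0.5455, 0.1226], [0.5748, 0.1235], [0.5944, 0.1352]]
0.044 [0.56592774 0.11219808] 0.04405603701674101 [[0.5262, 0.1301], [0.5552, 0.1201], [0.5841, 0.121], [0.6034, 0.1325]]
0.054 [0.57548436 0.10981837] 0.043401541870000095 [[0.5363, 0.1275], [0.5649, 0.1176], [0.5934, 0.1184], [0.6124, 0.1298]]
start [[0.4846, -0.0586], [0.5118, -0.0676], [0.5396, -0.0647], [0.5631, -0.0581]]
stem base/top px [[402.37878788 197.53030303]
 [396.31818182 212.68181818]] [[0.55998275 0.23030688]]
disc (array([0.56086705, 0.22929555]), np.float64(0.02627325298191788))
foot (array([0.5582011 , 0.22949245]), np.float64(0.06584635647815265))
```

View pics/s2z.png

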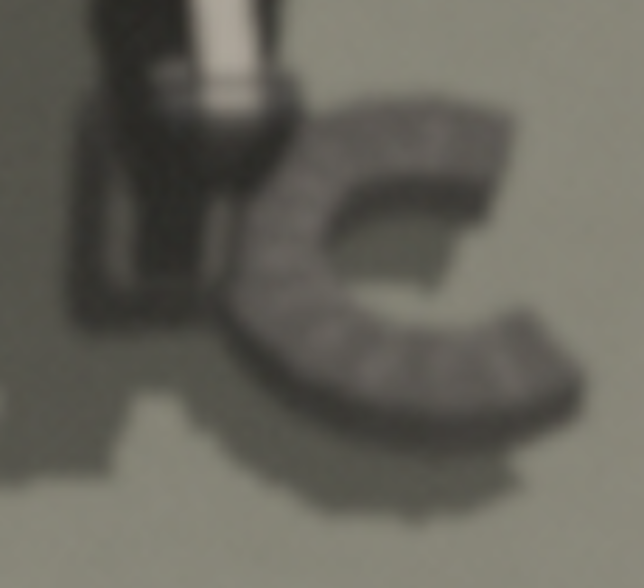

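The held weight is level and on course: ring centre about (0.566, 0.112), stem about (0.5595, 0.230). I'm sliding in along tool x.

Call:
step_arm([
  [0.01,0,0.005,0,0,0,1],
  [0.025,0,0.008,0,0,0,1],
  [0.04,-0.001,0.008,0,0,0,1],
  [0.055,-0.001,0.008,0,0,0,1],
  [0.065,-0.001,0.008,0,0,0,1],
  [0.07,-0.001,0.008,0,0,0,1],
  [0.07,-0.001,0.008,0,0,0,1],
])

```text
time: 5.95
tool_pos: [0.5618, 0.1241, 0.0525]
tool_rot: [0.0, 0.691, 0.723, 0.0]
contact_force: [0.8, -0.0, -2.0]
gripper_width: 0.181
```

```bash
python3 - <<'E'
from h import *
im=manip.grab_frame("scene"); cv2.imwrite("pics/s3.png",cv2.resize(im[150:260,280:450,::-1],None,fx=4.5,fy=4.5,interpolation=2))
im=manip.grab_frame("top"); cv2.imwrite("pics/t3.png",cv2.resize(im[120:300,120:350,::-1],None,fx=3.3,fy=3.3,interpolation=2))
s=manip.state(); print(s["tool_pos"],s["tool_rot"],s["contact_force"],s["gripper_width"])
E
```

```text
[0.56177829 0.12312977 0.05240219] [ 1.84484456e-04  6.91277800e-01  7.22589071e-01 -5.39746424e-05] [ 0.45443171 -0.05551596 -2.63770422] 0.1786301459554603
```

View pics/s3.png

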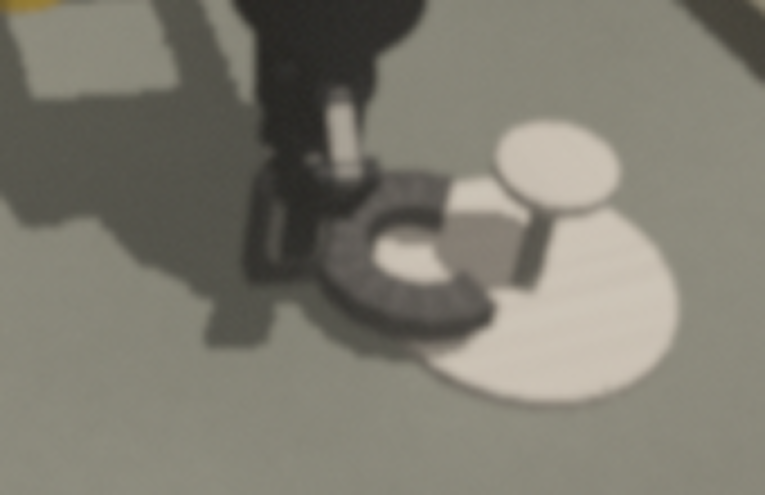

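View pics/t3.png

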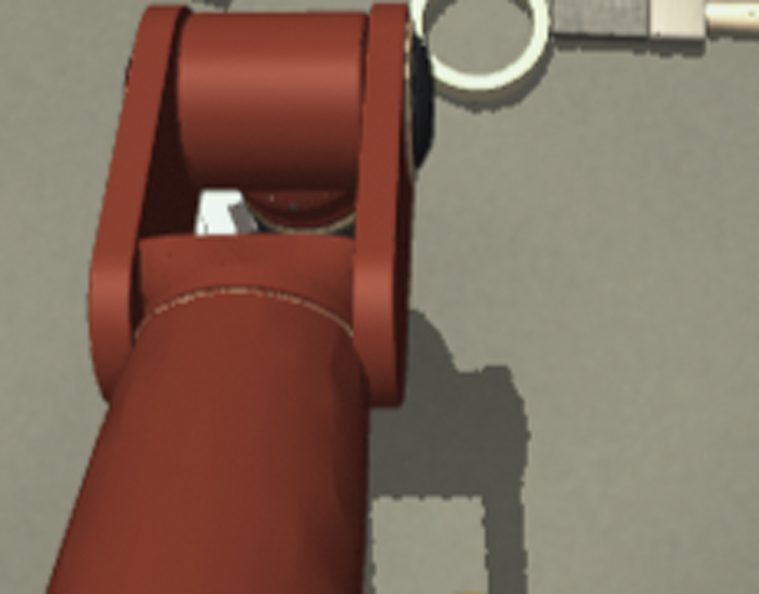

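```bash
python3 - <<'E'
from h import *
c=manip.get_calibration("scene")
T=lambda a:(np.array(a,float)+.5)/4.5-.5+[280,150]
z=.0355
out=T([(450,178),(410,170),(375,180),(494,305),(465,323),(430,328),(390,318),(350,292),(328,262)])
print("ring",circ(onz(c,out,z)))
inn=T([(444,214),(400,213),(374,240),(385,272),(420,285),(467,274)])
print("bore",circ(onz(c,inn,z)), onz(c,inn[[0,-1]],z))
print("stem base",onz(c,T([(526,286)]),.008), "at z",onz(c,T([(535,251)]),z))
disc=T([(497,155),(552,121),(620,172),(570,212),(515,197),(605,200)])
print("disc",circ(onz(c,disc,.080)))
foot=T([(420,357),(480,392),(550,404),(630,385),(670,345),(677,290),(650,240)])
print("foot",circ(onz(c,foot,.008)))
E
```

```text
ring (array([0.56222535, 0.18173007]), np.float64(0.04398816505136059))
bore (array([0.5631031 , 0.18167255]), np.float64(0.022113494782002998)) [[0.54364346 0.19372332]
 [0.5787525  0.19647501]]
stem base [[0.56126503 0.23037799]] at z [[0.56668073 0.22779769]]
disc (array([0.56139992, 0.22931156]), np.float64(0.025889708808549693))
foot (array([0.56047712, 0.22935411]), np.float64(0.06605980345336983))
```

Call:
step_arm([
  [0.01,0,0,0,0,0,1],
  [0.02,0,0,0,0,0,1],
  [0.03,0,0,0,0,0,1],
  [0.04,0,0,0,0,0,1],
  [0.047,0,0,0,0,0,1],
  [0.05,0,0,0,0,0,1],
  [0.05,0,0,0,0,0,1],
  [0.05,0,0.003,0,0,0,1],
  [0.05,0,0.006,0,0,0,1],
  [0.05,0,0.009,0,0,0,1],
  [0.05,0,0.011,0,0,0,1],
  [0.05,0,0.011,0,0,0,1],
  [0.05,0,0.011,0,0,0,1],
])

```text
time: 7.35
tool_pos: [0.5595, 0.173, 0.0412]
tool_rot: [-0.0, 0.691, 0.722, -0.0]
contact_force: [0.4, 0.2, -1.7]
gripper_width: 0.178
```

```bash
python3 - <<'E'
from h import *
im=manip.grab_frame("scene"); cv2.imwrite("pics/s4.png",cv2.resize(im[150:260,280:450,::-1],None,fx=4.5,fy=4.5,interpolation=2))
s=manip.state(); print(s["tool_pos"],s["tool_rot"],s["contact_force"],s["gripper_width"])
E
```

```text
[0.55959656 0.17306714 0.04138494] [4.78545362e-05 6.91419510e-01 7.22453497e-01 6.63167475e-05] [ 0.09549277  0.2642108  -2.96387414] 0.17596790873189883
```

View pics/s4.png

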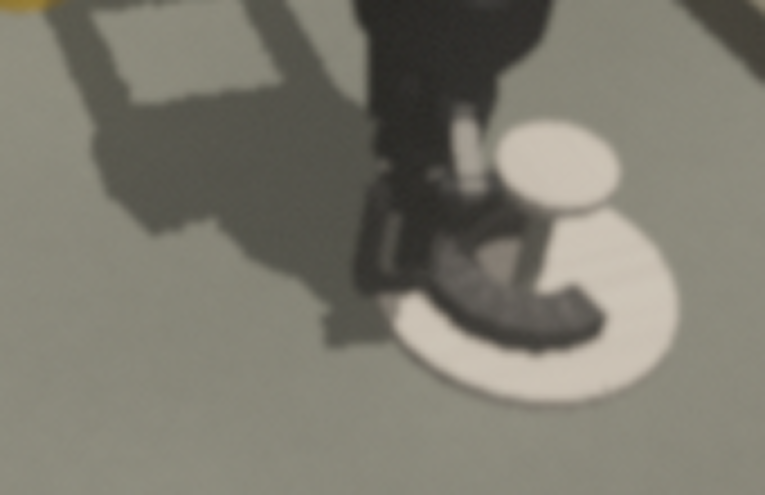

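The stem passes through the mouth, crossing the ring near (533,280). The riser hasn't moved, and the weight is still carried just above the foot. I'm lowering gently.

Call:
step_arm([
  [0,0,0.001,0,0,0,1],
  [0,0,0.001,0,0,0,1],
  [0,0,0.002,0,0,0,1],
  [0,0,0.002,0,0,0,1],
])

```text
time: 7.8
tool_pos: [0.5594, 0.1731, 0.0392]
tool_rot: [-0.0, 0.691, 0.722, -0.0]
contact_force: [-0.2, 0.8, -2.6]
gripper_width: 0.177
```

Call:
step_arm([
  [0,0,0.001,0,0,0,1],
  [0,0,0.001,0,0,0,1],
  [0,0,0.001,0,0,0,1],
])

```text
time: 8.1
tool_pos: [0.5597, 0.1732, 0.0391]
tool_rot: [0.0, 0.691, 0.723, -0.0]
contact_force: [-3.7, -1.6, 5.4]
gripper_width: 0.181
```

```bash
python3 - <<'E'
from h import *
im=manip.grab_frame("scene"); cv2.imwrite("pics/s5.png",cv2.resize(im[150:260,280:450,::-1],None,fx=4.5,fy=4.5,interpolation=2))
s=manip.state(); print(s["tool_pos"],s["contact_force"],s["ft_torque"])
E
```

```text
[0.55967345 0.1731344  0.03906018] [-4.43930631 -0.90561729  5.92997184] [-0.25483306  0.66337361  0.05663328]
```

View pics/s5.png

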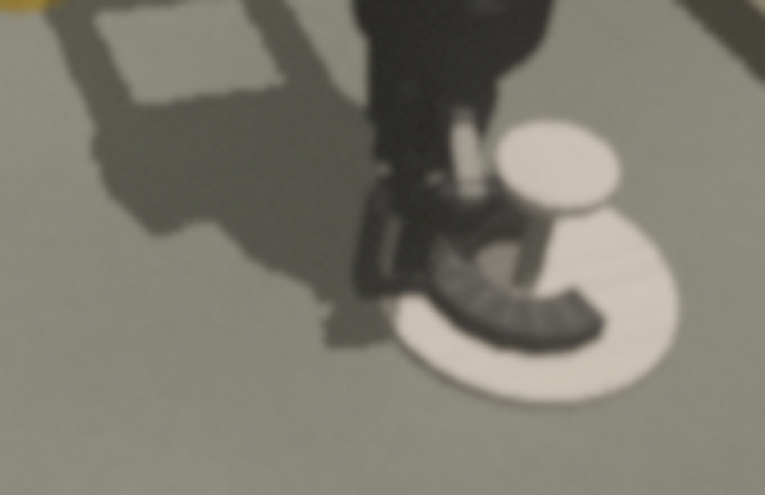

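The weight now rests on the foot (+6 N). I'm releasing and retreating straight up.

Call:
step_arm([
  [0,0,-0.001,0,0,0,0.6],
  [0,0,-0.001,0,0,0,0.3],
  [0,0,-0.001,0,0,0,0],
  [0,0,-0.001,0,0,0,-0.3],
  [0,0,-0.001,0,0,0,-0.3],
  [0,0,-0.001,0,0,0,-0.3],
  [0,0,-0.01,0,0,0,-0.3],
  [0,0,-0.025,0,0,0,-0.3],
  [-0.005,0,-0.045,0,0,0,-0.3],
  [-0.01,0,-0.07,0,0,0,-0.3],
  [-0.04,0,-0.1,0,0,0,-0.3],
  [-0.08,0,-0.13,0,0,0,-0.3],
  [-0.12,0,-0.16,0,0,0,-0.3],
  [-0.16,0,-0.16,0,0,0,-0.3],
  [-0.2,0,-0.16,0,0,0,-0.3],
  [-0.24,0,-0.16,0,0,0,-0.3],
  [-0.26,0,-0.16,0,0,0,-0.3],
  [-0.26,0,-0.16,0,0,0,-0.3],
])

```text
time: 9.95
tool_pos: [0.5713, -0.0892, 0.2001]
tool_rot: [0.001, 0.693, 0.721, 0.0]
contact_force: [-0.7, -0.3, 0.2]
gripper_width: 0.65
```

```bash
python3 - <<'E'
from h import *
im=manip.grab_frame("scene"); cv2.imwrite("pics/s6.png",cv2.resize(im[150:260,280:450,::-1],None,fx=4.5,fy=4.5,interpolation=2))
im=manip.grab_frame("top"); cv2.imwrite("pics/t6.png",cv2.resize(im[140:260,120:290,::-1],None,fx=4.5,fy=4.5,interpolation=2))
s=manip.state(); print(s["time"],s["tool_pos"],s["contact_force"],s["gripper_width"])
E
```

```text
10.05 [ 0.57114095 -0.0866415   0.19950214] [ 0.43250352 -0.27317469 -0.18355365] 0.6534560095054336
```

View pics/s6.png

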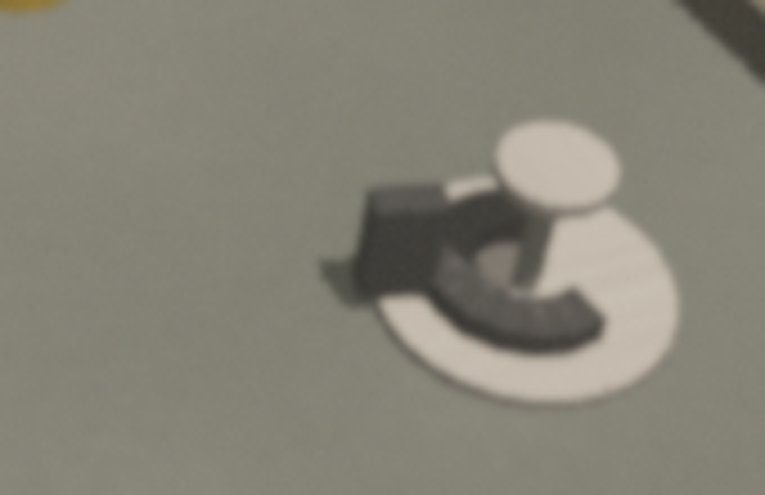

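View pics/t6.png

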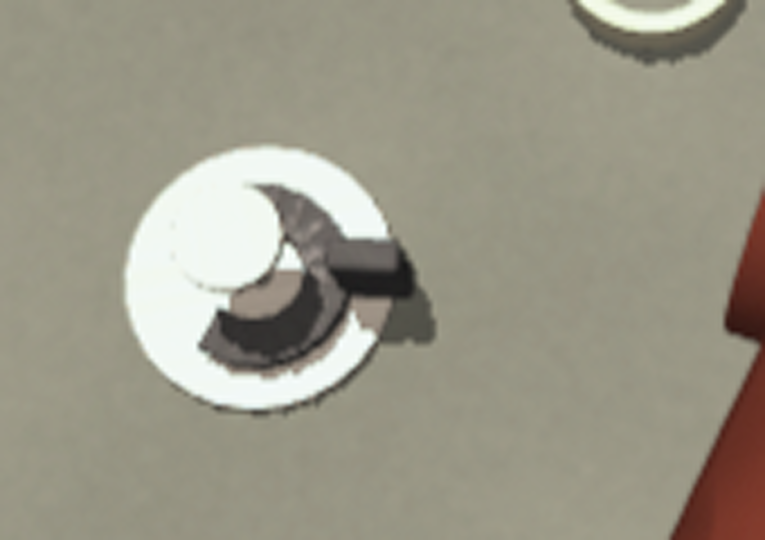

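The arm is clear. In the scene view the ring lies around the stem and the fin top is at (408,198). In the top view the foot is centred near (258,280), with the ring around it. One last numeric check follows.

```bash
python3 - <<'E'
from h import *
c=manip.get_calibration("top")
T=lambda a:(np.array(a,float)+.5)/4.5-.5+[120,140]
ring=T([(265,184),(295,191),(325,215),(345,243),(349,295),(330,332),(300,355),(265,366),(230,360),(200,347)])
for z in(.014,.022,.03): print("top ring",z,circ(onz(c,ring,z)))
print("top foot",circ(onz(c,T([(125,290),(145,210),(200,160),(265,146),(340,170),(385,225),(385,345),(340,390),(260,411),(180,390),(140,345)]),.008)))
f=onz(c,T([(333,241),(395,238),(398,268),(330,270)]),.064); print("top fin",f.mean(0))
c=manip.get_calibration("scene")
T=lambda a:(np.array(a,float)+.5)/4.5-.5+[280,150]
print("sc foot",circ(onz(c,T([(390,310),(420,357),(480,392),(550,404),(630,385),(670,345),(677,290),(650,240)]),.008)))
print("sc ring",circ(onz(c,T([(605,315),(585,332),(540,342),(490,327),(455,303),(433,270),(480,192)]),.022)))
f=onz(c,T([(370,187),(441,184),(449,210),(375,213)]),.064);print("sc fin",f.mean(0))
E
```

```text
top ring 0.014 (array([0.55642222, 0.23075865]), np.float64(0.04420628436092185))
top ring 0.022 (array([0.5545113 , 0.22879829]), np.float64(0.0438170750792231))
top ring 0.03 (array([0.55260038, 0.22683794]), np.float64(0.04342786579753293))
top foot (array([0.55647413, 0.23060361]), np.float64(0.06635550455645806))
top fin [0.55793575 0.1723174 ]
sc foot (array([0.56221608, 0.23082988]), np.float64(0.06450110601411935))
sc ring (array([0.56017495, 0.22859228]), np.float64(0.042948578072149184))
sc fin [0.56202266 0.1708434 ]
```

```bash
python3 -c "
from plant import manip
print(manip.job_done())"
```

```text
the job is handed in; nothing more can be done
None
```

I gripped the open weight by its fin and carried it about 2–3 cm above the table. I slid it in under the riser's top so the stem passed through the mouth, lowered it onto the foot until contact (about 6 N), then released and backed away. I handed the job in at about 10 s of the 48 s; no verdict is reported.

**Last checks:**
- **Centring:** both cameras put the ring centre about 2–3 mm from the foot's centre in the horizontal plane, well inside the tolerance.
- **Riser:** it did not move beyond measurement error of a few mm.
- **Gripper:** it was clear and read no force.

**Limits of the checks:**
- **Camera disagreement:** the two cameras disagree by about 4–6 mm in absolute x, though they agree on the relative placement.
- **Flatness and height:** I judged these only from the pictures, the fin-to-ring geometry and the contact force.
- **Other two weights:** I did not re-measure them; no move came near them.

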